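# Hold the ejector of the pill press down with its long punch

## Robot

A 6-joint arm with a two-finger parallel gripper is mounted at the origin on a cart in front of the work surface, level with it; the furniture and walls round the work are solid. World frame = base frame: x ahead of the robot, y to its left, z up, the work surface at z = 0. Lengths are in m, angles in rad, forces in N, time in s.
With the tool pointing down it reaches from about 0.375 to 0.9 m from the base axis. Payload 3.1 kg.
Tool frame: the origin (TCP) lies between the finger pads; the fingertips stand 8 mm ahead of it and the grasp point (between the pads) lies 11 mm behind it; z points along the fingers, y is the line along which they close (so a half turn about z gives the same grasp; the last joint's range is limited). The gripper opens to 85 mm and grips with 20 to 120 N. Pads are 22 mm wide; open, the fingers measure 114 mm over their backs; the gripper's body (76 mm by 85 mm) begins 54 mm behind the grasp point. The pads swing forward as they close: fully open they stand 13 mm farther back than shut.
Start: joints at [1.077, 0.527, 1.433, -0, 1.181, -0.178], TCP at [0.193, 0.594, 0.239] pointing down, gripper open.
Joint ranges: [-3.08, 3.08], [-0.75, 2.2], [0.22, 2.44], [-1.43, 4.57], [0, 2.65], [-2.85, 2.85]. Speed limits (rad/s): [2.79, 2.79, 3.14, 3.14, 3.14, 3.14].

## Interface

Orientations are given as a unit quaternion [x, y, z, w].
In Python, from station import readout, cams, sign_off gives the robot as it stands.
- The arm moves only by the tool send_rows, never from a script. Its argument "commands" is text: rows parted by semicolons, each of 5 numbers parted by spaces: the finger opening in mm, from 0 to 85.4, then the shift along the tool's x, y, z each as a share of 0.02 m, from -1 to 1, then the turn about the tool's z as a share of 4 degrees, from -1 to 1. In form: grip dx dy dz spin; .... A call has 1 to 20 rows; each row shifts and turns the commanded pose from where the row before left it, along the tool's axes as they then stand; what a row does not reach is not made up. A row lasts 1/12 s, in which the tool goes at most 41.7 mm and 7.16 degrees, less where a joint would pass 70% of its speed; a pose out of reach is approached as far as the arm can. A call with a number of a shift or a turn outside -1 to 1 is refused whole. A call with a gripper value outside its range is refused whole. The fingers move at their own pace and stop on an object; "grip_force" is the grip in N (left out, the last holds). Time passes only in rows, so rows that do not move let the fingers close. It gives the time, the measured TCP pose, the force, the opening and the grip force at its end, in the units of the state.
- readout.sense(): the state, without advancing time (a new reading comes with each control period).
- cams.snapshot(name): name is "scene" or "top"; returns a dict with "pixels" (420x560x3 uint8, red, green, blue), "intrinsics" (3x3 intrinsics, pixels), "eye" and "rotation" of the camera in the world. Camera axes: x right, y down, z forward; pixel columns grow to the right and rows downward; lengths in m; the calibration is good to about 2 mm. A picture is of the moment at which its call begins. There is no depth.
- sign_off(): hands the job in; it is judged then, once.
The state is a dict: "t": time; "q": joint angles; "qd": joint speeds; "tau": joint torques, N m; "tcp_pos": TCP position; "tool_rot": TCP orientation; "force": force on the tool from outside, world axes, zero at the start; "ft_torque": the same for the moment, N m; "finger_gap": opening from 0.0 (shut) to 1.0 (fully open); "gripper_force": force on a finger pad.
Only numpy, scipy, OpenCV 4.12 (cv2) and the standard library are available. Lean on these libraries where they do the work, as an engineer would, in place of code of your own. Each camera call takes 0.05 s, during which the arm holds its last target. There are 200 camera calls.

## Task

Set up the small green pill press: swing its guide arm out over the die until it clicks into its end notch, then take the long brass-knobbed punch from the wooden block, thread it down through the flared bushing of the arm and on into the die below, push the spring-loaded ejector in the die all the way down and keep it down while I tighten the lock screw. Finish while still holding the punch pressed down; leave the short black-knobbed punch in its block and the jar, bottle and packet standing where they are.

Things in the scene. Friction and masses are not known exactly. Their poses are not given: they have to be found in the camera images.
- press: small bench pill press, painted green, fixed to the counter: base plate 160 x 110 mm with its top at 20 mm, die at the front, post at the back. Origin: centre of the underside, on the counter; its x axis runs from front to back, z up. The die axis lies at x = -35 mm, the post at x = +50 mm
- guide_arm (a joint): the press's swinging guide arm, rad; parked to the press's right side near 0, grows as it swings (clockwise from above) to the front. It stays where it is left up to 0.8; from 0.87 a sprung ball rides up a ridge (crest at 1.05; 4 N at the handle, and springs back if let go), then drops into the end notch at the stop, 1.20 = seated, its bushing over the die
- guide_handle (a point): top centre of the arm's upright black handle peg, 15 mm thick, 155 mm above the counter; the peg's lower end is 42 mm down, on the arm, and its thickest part is 5 to 23 mm below its top. 130 mm from the post axis, 45 mm beyond the arm's bushing; moves with the arm
- guide_hinge (a point): point on the upright axis of the post about which the guide arm turns, 124 mm above the counter; the arm's top is at about 112 mm, the nut on the post reaches 127 mm
- guide_mouth (a point): centre of the upper rim of the flared brass bushing in the guide arm, 118 mm above the counter, 85 mm from the post axis; bore 15 mm, 24 mm long straight part, flaring to 27 mm over the top 6 mm; its lower end is 30 mm below this point. Moves with the arm; seated, it is straight above the die
- die_mouth (a point): centre of the upper rim of the flared brass die bushing, 58 mm above the counter; bore 15 mm, flaring to 27 mm over the top 6 mm. The ejector's face is inside it, 12 mm below this point when up and 26 mm below it when fully down
- ejector (a joint): the spring-loaded steel ejector disc in the die, m: 0 = up, grows as it is pushed down, 0.014 = fully down on its stop. The spring pushes back with 4 N at the top and 9 N at the bottom, more than the punch weighs; a red pin in the black slot at the die's front goes down with it
- punch_block: wooden block 54 x 120 x 42 mm, fixed, with two holes 30 mm either side of its middle along its long y axis, one punch upright in each (either may be in either), bores 14.5 mm, 34 mm deep. Origin: centre of the underside; z up
- long_punch: the long punch: steel rod 12 mm thick and 110 mm long with a chamfered tip, above it a brass grip knob 24 mm thick and 38 mm high (from 110 to 148 mm above the tip); a steel collar 18 mm thick is the last 4 mm of the rod under the knob. About 0.16 kg. Origin: centre of the tip's face; z runs up the rod to the knob
- short_punch: the other punch, to be left alone: same but with a rod of only 85 mm and a black knob. Origin: centre of the tip's face; z runs up the rod
- spice_jar: small glass jar with green label and black cap, 40 mm wide, 105 mm high, a bystander. Origin: centre of the underside
- tincture: small dark dropper bottle with white label, 28 mm wide, 69 mm high, a bystander. Origin: centre of the underside
- packet: brown paper herb packet tied with string, 63 x 78 x 48 mm, a bystander. Origin: centre of the underside

How it is judged:
On the way, in this order (a step that is already met when the one before it is completed fails the run):
1. the guide arm is seated in its end notch (value of joint guide_arm above 1.17 rad), for 0.2 s.
2. the tip of the long punch has passed the bushing of the seated arm (value of joint guide_arm above 1.17 rad and z of long_punch in the frame of guide_mouth below -0.032 m and horizontal distance between long_punch and guide_mouth below 0.005 m), for 0.05 s.
3. the tip of the long punch has entered the die (z of long_punch in the frame of die_mouth below -0.008 m and horizontal distance between long_punch and die_mouth below 0.003 m), for 0.05 s.
At the end, for the whole second after the job is handed in: Guide arm seated (joint over 1.17 rad), ejector held down by at least 10 of its 14 mm, the long punch's tip over 20 mm below the die mouth and within 3 mm of the die axis, the punch upright within 0.06 rad, the fingers on the punch (value of joint guide_arm above 1.17 rad and value of joint ejector above 0.01 m and z of long_punch in the frame of die_mouth below -0.02 m and horizontal distance between long_punch and die_mouth below 0.003 m and angle between the z axis of long_punch and the z axis of press, either way round below 0.06 rad and contact force between the fingers and long_punch above 1 N); the arm keeps its last pose, push and grip.
It fails at once if the jar, bottle or packet is pushed or knocked over (distance of any of spice_jar, tincture, packet from where it was at the start of the episode above 0.02 m or angle between any of spice_jar, tincture, packet's own z axis and vertical above 0.5 rad).
It fails at once if the short punch is taken out of its block (distance of short_punch from where it was at the start of the episode above 0.02 m).
It also fails if it takes over 59 s, if anything falls off the work surface, if the arm or the gripper's body presses on something with over 40 N, if the wrist force passes 120 N, or if a joint passes its speed limit or range.

## Working session

There is one attempt and no reset: what is moved stays moved. The work goes in short steps, Python scripts to look and compute and a tool call to move; the robot and the scene stay as the last step left them, time stands still between calls to the robot, and variables do not carry over. Pictures are saved under pics/ and viewed, at most 10 in all, crops included, and the job is handed in when it is done.

Besides the shell and the picture viewer there is one more tool, called after ">>>" by a JSON object that holds its "op" and its "data", one argument or row to a line. send_rows: Moves the arm, as the interface text tells. Its arguments: {"type":"object","properties":{"commands":{"type":"string"},"grip_force":{"type":"number"}},"required":["commands"]}

```bash
mkdir -p pics; cat > h.py <<'E'
import numpy as np, cv2, json
from station import readout, cams, sign_off
def snap(name, fn):
    d=cams.snapshot(name); p=np.array(d["pixels"]); cv2.imwrite(f"pics/{fn}.png",p[:,:,::-1])
    np.savez(f"pics/{fn}.npz",K=d["intrinsics"],e=d["eye"],R=d["rotation"]); return d
def load(fn):
    z=np.load(f"pics/{fn}.npz"); return z["K"],z["e"],z["R"]
def proj(fn,P):
    K,e,R=load(fn); c=R.T@(np.array(P,float)-e); u=K@c; return u[:2]/u[2]
def atz(fn,u,v,z):
    K,e,R=load(fn); d=R@np.linalg.solve(K,[u,v,1.]); return e+d*(z-e[2])/d[2]
def crop(fn,out,u0,v0,w,h,s):
    cv2.imwrite(f"pics/{out}.png",cv2.resize(cv2.imread(f"pics/{fn}.png")[v0:v0+h,u0:u0+w],None,fx=s,fy=s,interpolation=cv2.INTER_CUBIC))
E
python3 - <<'E'
from h import *
for n in("scene","top"):
    d=snap(n,n+"0"); print(n,d["eye"],d["rotation"],d["intrinsics"])
a=cv2.imread("pics/scene0.png");b=cv2.imread("pics/top0.png")
s=readout.sense();print(s)
E
```

```text
scene [-0.05100586 -0.05574391  0.53940097] [ 0.74168697 -0.45166175  0.2594793  -0.4225785 ] [[398.49874111   0.         278.6209343 ]
 [  0.         398.49874111 203.48503141]
 [  0.           0.           1.        ]]
top [0.37338886 0.26789976 1.22186405] [ 0.70539084 -0.70267082  0.06588667 -0.06585153] [[529.58437241   0.         282.92430918]
 [  0.         529.58437241 208.61607566]
 [  0.           0.           1.        ]]
{'t': 0.1, 'q': array([ 1.07750439e+00,  5.28408550e-01,  1.43381017e+00,  1.73287547e-05,
        1.18140611e+00, -1.78490986e-01]), 'qd': array([-0.00207679, -0.00136762, -0.00551737,  0.0010423 ,  0.00045922,
       -0.00063793]), 'tau': array([-3.50517848e-04, -4.43304312e+01, -1.78585517e+01, -1.67408557e-04,
        3.87545850e-03, -6.66145709e-06]), 'tcp_pos': array([0.19316705, 0.59371806, 0.23839829]), 'tool_rot': array([ 1.56754525e-01,  9.87637072e-01, -9.56665366e-04, -3.42478579e-04]), 'force': array([-0.20705518,  0.8221322 ,  0.02198515]), 'ft_torque': array([ 0.01942535, -0.01122486, -0.02740376]), 'gripper_force': 0.0, 'finger_gap': 1.0062803469902593}
```

View pics/scene0.png

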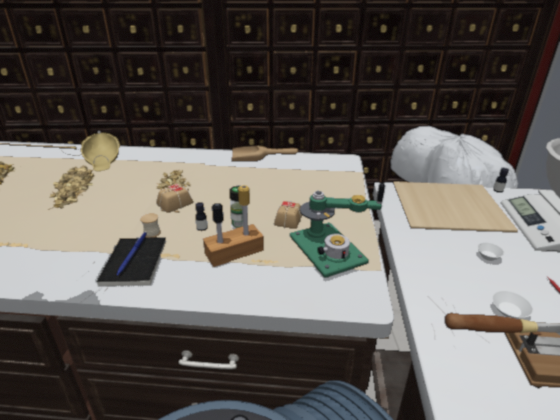

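View pics/top0.png

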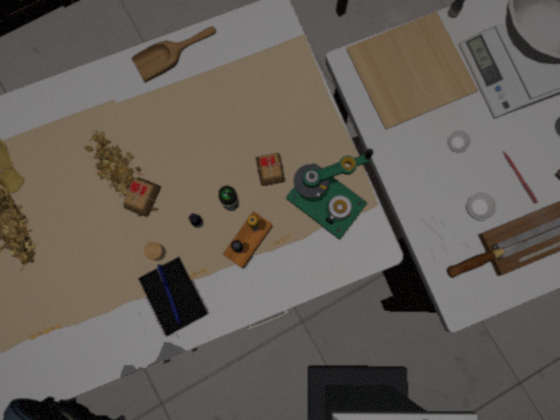

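The views show the press (scene about (328,235), top about (327,195)), the block with the long brass-knobbed punch at its far/right hole (top knob about (253,218)) and the short one at (237,245). The arm's handle is at about (368,155) in top. The camera rotations are quaternions, so I convert them first.

```bash
sed -i 's/return z\["K"\],z\["e"\],z\["R"\]/from scipy.spatial.transform import Rotation as Ro; return z["K"],z["e"],Ro.from_quat(z["R"]).as_matrix()/' h.py
python3 - <<'E'
from h import *
crop("top0","c1",220,140,180,120,4.4)
crop("scene0","c2",190,175,210,105,3.8)
for n,u,v,z in [("knob",253,218,.156),("short",237,245,.131),("hinge",311,177,.127),("mouth",347,163,.118),("handle",368,155,.155),("die",340,207,.058)]:
    print(n,atz("top0",u,v,z))
print(proj("top0",[.193,.594,.239]),proj("top0",[0,0,0]),load("top0")[2])
E
```

```text
knob [0.55486179 0.32924462 0.156     ]
short [0.50232325 0.3629808  0.131     ]
hinge [0.64876632 0.20876275 0.127     ]
mouth [0.68240858 0.13045905 0.118     ]
handle [0.68952315 0.09084776 0.155     ]
die [0.59727239 0.14055109 0.058     ]
[ 97.09687901 412.12640567] [407.42924374 486.94915293] [[ 3.82533551e-03 -9.82637648e-01  1.85495605e-01]
 [-9.99992600e-01 -3.83459430e-03  3.08850871e-04]
 [ 4.07811893e-04 -1.85495413e-01 -9.82645045e-01]]
```

View pics/c1.png

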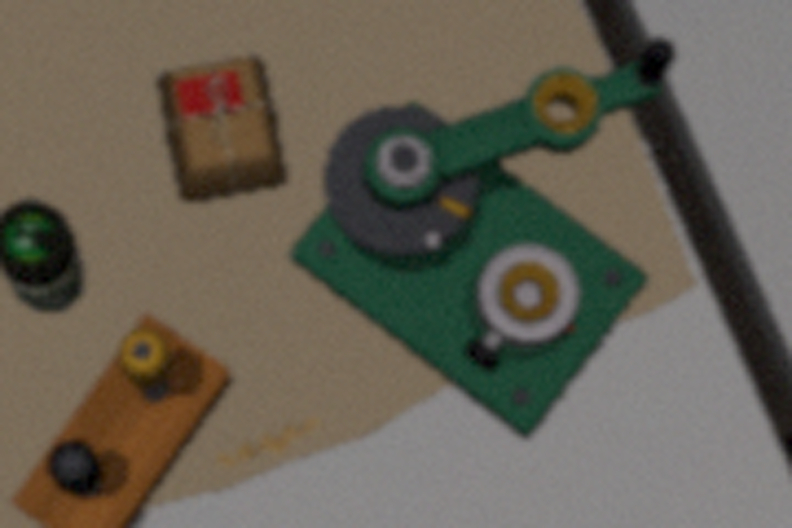

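View pics/c2.png

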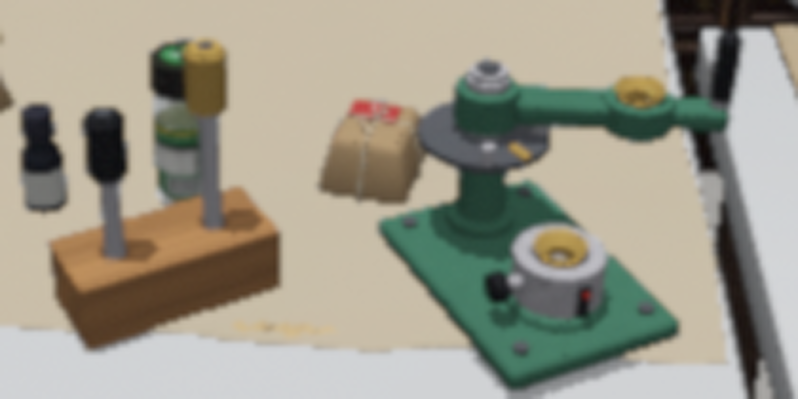

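Crop c1: hinge nut (403,158), mouth (563,102), handle top (656,55), die (528,292), brass knob (145,348). Crop c2: knob top (205,45), handle (730,36), mouth (640,92), die (560,247), nut (490,66).

```bash
python3 - <<'E'
from h import *
T={"hinge":(403,158,.127),"mouth":(563,102,.118),"handle":(656,53,.155),"die":(528,292,.058),"knob":(145,349,.156),"short":(74,464,.131)}
S={"hinge":(490,66),"mouth":(640,92),"handle":(730,36),"die":(560,247),"knob":(205,45),"short":(104,115)}
P={}
for k,(u,v,z) in T.items():
    a=atz("top0",220+u/4.4,140+v/4.4,z); b=atz("scene0",190+S[k][0]/3.8,175+S[k][1]/3.8,z)
    P[k]=(a+b)/2; print(k,a.round(4),b.round(4))
h=P["hinge"][:2]
for k in P:
    d=P[k][:2]-h; print(k,np.hypot(*d).round(4),np.arctan2(d[1],d[0]).round(3))
# tincture, jar etc
print(proj("top0",[0.6,.2,0]))
E
```

```text
hinge [0.6512 0.2075 0.127 ] [0.6526 0.2076 0.127 ]
mouth [0.682  0.1284 0.118 ] [0.6788 0.1277 0.118 ]
handle [0.6959 0.0884 0.155 ] [0.6966 0.0866 0.155 ]
die [0.5987 0.1405 0.058 ] [0.5995 0.1411 0.058 ]
knob [0.5521 0.3293 0.156 ] [0.554  0.3334 0.156 ]
short [0.5014 0.3633 0.131 ] [0.5023 0.3651 0.131 ]
hinge 0.0 0.0
mouth 0.0845 -1.226
handle 0.128 -1.216
die 0.0851 -2.239
knob 0.1584 2.244
short 0.2169 2.335
[312.01770426 210.420422  ]
```

>>> {"op": "send_rows", "data": {
  "commands": "85 0 0 0 1;85 0 0 0 1;85 0 0 0 1;85 0 0 0 1;85 0 0 0 1;85 0 0 0 1;85 0 0 0 1;85 0 0 0 1;85 0 0 0 1;85 0 0 0 1;85 0 0 0 1;85 0 0 0 1;85 0 0 0 1",
  "grip_force": 30
}}

```text
t: 1.18
tcp_pos: [0.1933, 0.5939, 0.2387]
tool_rot: [0.575, 0.818, -0.001, 0.0]
force: [-0.1, 0.1, -0.3]
finger_gap: 0.994
gripper_force: 0.0
```

>>> {"op": "send_rows", "data": {
  "commands": "85 -0.98 0.45 0 0;85 -0.98 0.45 0 0;85 -0.98 0.45 0 0;85 -0.98 0.45 0 0;85 -0.98 0.45 0 0;85 -0.98 0.45 0 0;85 -0.98 0.45 0 0;85 -0.98 0.45 0 0;85 -0.98 0.45 0 0;85 -0.98 0.45 0 0;85 -0.98 0.45 0 0;85 -0.98 0.45 0 0;85 -0.98 0.45 0 0;85 -0.98 0.45 0 0;85 -0.98 0.45 0 0;85 -0.98 0.45 0 0"
}}

```text
t: 2.52
tcp_pos: [0.4362, 0.3477, 0.2389]
tool_rot: [0.574, 0.819, -0.0, -0.0]
force: [0.1, 0.5, -0.1]
finger_gap: 0.993
gripper_force: 0.0
```

>>> {"op": "send_rows", "data": {
  "commands": "85 -0.98 0.45 0 0;85 -0.98 0.45 0 0;85 -0.98 0.45 0 0;85 -0.98 0.45 0 0;85 -0.98 0.45 0 0;85 -0.98 0.45 0 0;85 -0.98 0.45 0 0;85 -0.98 0.45 0 0;85 -0.98 0.45 0 0;85 -0.98 0.45 0 0;85 -0.98 0.45 0 0;85 -0.98 0.45 0 0;85 -0.98 0.45 0 0;85 -0.98 0.45 0 0;85 -0.98 0.45 0 0;85 -0.98 0.45 0 0;85 0 0 0 0;85 0 0 0 0"
}}

```text
t: 4.02
tcp_pos: [0.6784, 0.1022, 0.2384]
tool_rot: [0.575, 0.818, -0.0, -0.001]
force: [-0.3, 0.9, -0.6]
finger_gap: 0.994
gripper_force: 0.0
```

```bash
cat >> h.py <<'E'
def to(x,y,z,yawy=None):
    from scipy.spatial.transform import Rotation as Ro
    s=readout.sense(); R=Ro.from_quat(s["tool_rot"]).as_matrix(); d=np.array([x,y,z])-s["tcp_pos"]
    a=np.arctan2(R[1,1],R[0,1]); print("t",s["t"],"tcp",s["tcp_pos"].round(4),"F",s["force"].round(1),"gap mm",round(s["finger_gap"]*85,1),"tilt",R[2].round(4))
    print("tool-shift/20mm",(R.T@d/.02).round(2),"yaw",a.round(3), "spin/4deg", None if yawy is None else (-(yawy-a)/np.deg2rad(4)).round(2))
E
python3 - <<'E'
from h import *
to(.6955,.0875,.130,.351)
E
```

```text
t 4.0167 tcp [0.6784 0.1022 0.2384] F [-0.3  0.9 -0.6] gap mm 84.5 tilt [ 8.0e-04 -1.3e-03 -1.0e+00]
tool-shift/20mm [-0.98  0.56  5.42] yaw 0.346 spin/4deg -0.06
```

>>> {"op": "send_rows", "data": {
  "commands": "85 -0.98 0.56 0.4 0;60 0 0 1 0;60 0 0 1 0;60 0 0 1 0;60 0 0 1 0;60 0 0 1 0;60 0 0 0 0;0 0 0 0 0;0 0 0 0 0;0 0 0 0 0;0 0 0 0 0;0 0 0 0 0;0 0 0 0 0;0 0 0 0 0",
  "grip_force": 25
}}

```text
t: 5.18
tcp_pos: [0.6966, 0.0887, 0.1333]
tool_rot: [0.574, 0.819, 0.001, 0.001]
force: [-1.2, 0.5, 6.6]
finger_gap: 0.161
gripper_force: 24.7
```

```bash
python3 - <<'E'
from h import *
to(.6955,.0875,.130,.351)
snap("scene","s1");snap("top","t1")
a=cv2.imread("pics/scene0.png")
crop("s1","s1c",270,120,200,150,4)
E
```

```text
t 5.1833 tcp [0.6966 0.0887 0.1333] F [-1.2  0.5  6.6] gap mm 13.7 tilt [-7.0e-04  3.3e-03 -1.0e+00]
tool-shift/20mm [-0.04 -0.07  0.17] yaw 0.348 spin/4deg -0.04
```

View pics/s1c.png

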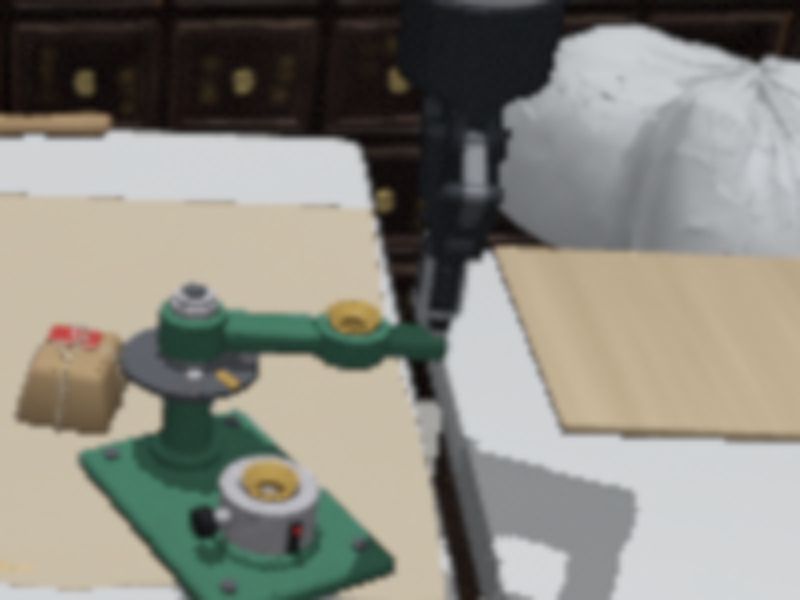

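c1/s1c shows the fingers around the peg, at crop (440,320). Opening reads about 14 mm, so it is gripped. Now I swing it along the arc, half first.

>>> {"op": "send_rows", "data": {
  "commands": "0 0 0 -0.1 0;0 0.016 -0.453 0 1;0 0.016 -0.453 0 1;0 0.016 -0.453 0 1;0 0.016 -0.453 0 1;0 0.016 -0.453 0 1;0 0.016 -0.453 0 1;0 0.016 -0.453 0 1;0 0.016 -0.453 0 1;0 0 0 0 0;0 0 0 0 0",
  "grip_force": 25
}}

```text
t: 6.2
tcp_pos: [0.6244, 0.0842, 0.1334]
tool_rot: [0.777, 0.63, 0.001, -0.0]
force: [1.8, 3.5, -0.9]
finger_gap: 0.16
gripper_force: 24.9
```

```bash
python3 - <<'E'
from h import *
to(.5715,.1055,.130,-.669)
p=readout.sense()["tcp_pos"][:2]-[.652,.2075]; print(np.hypot(*p),np.arctan2(p[1],p[0]))
E
```

```text
t 6.2 tcp [0.6244 0.0842 0.1334] F [ 1.8  3.5 -0.9] gap mm 13.6 tilt [ 1.3e-03  7.0e-04 -1.0e+00]
tool-shift/20mm [ 0.49 -2.81  0.17] yaw -0.209 spin/4deg 6.59
0.12632812450502415 -1.7911285941856776
```

>>> {"op": "send_rows", "data": {
  "commands": "0 0.016 -0.453 0 1;0 0.016 -0.453 0 1;0 0.016 -0.453 0 1;0 0.016 -0.453 0 1;0 0.016 -0.453 0 1;0 0.016 -0.453 0 1;0 0.016 -0.453 0 0.5;0 0 -0.3 0 0;0 0 0 0 0;0 0 0 0 0;0 0 0 0 0"
}}

```text
t: 7.12
tcp_pos: [0.5748, 0.1079, 0.1336]
tool_rot: [0.898, 0.44, 0.008, 0.01]
force: [18.4, -16.5, -16.9]
finger_gap: 0.158
gripper_force: 26.4
```

```bash
python3 - <<'E'
from h import *
to(.5715,.1055,.130,-.669)
p=readout.sense()["tcp_pos"][:2]-[.652,.2075]; print(np.hypot(*p),np.arctan2(p[1],p[0]))
E
```

```text
t 7.1167 tcp [0.5748 0.1079 0.1336] F [ 18.4 -16.5 -16.9] gap mm 13.4 tilt [ 0.0057  0.0247 -0.9997]
tool-shift/20mm [-0.2  -0.06  0.18] yaw -0.66 spin/4deg 0.13
0.12601457110365838 -2.230375392804967
```

>>> {"op": "send_rows", "data": {
  "commands": "0 0 0.3 0 0;0 0 0.1 0 0;50 0 0 0 0;50 0 0 0 0;50 0 0 0 0;50 0 0 0 0;50 0 0 -1 0;50 0 0 -1 0;50 0 0 -1 0;50 0 0 -1 0;50 0 0 -1 0;50 0 0 0 0;50 0 0 0 0"
}}

```text
t: 8.2
tcp_pos: [0.5694, 0.1102, 0.2344]
tool_rot: [0.899, 0.438, 0.001, 0.001]
force: [0.7, -0.5, 0.5]
finger_gap: 0.586
gripper_force: 0.0
```

```bash
python3 - <<'E'
from h import *
to(.553,.3305,.25,None)
snap("top","t2"); snap("scene","s2"); crop("s2","s2c",190,150,210,150,3.8); crop("t2","t2c",220,140,180,120,4.4)
E
```

```text
t 8.2 tcp [0.5694 0.1102 0.2344] F [ 0.7 -0.5  0.5] gap mm 49.9 tilt [ 0.0013  0.002  -1.    ]
tool-shift/20mm [ 8.18 -7.43 -0.79] yaw -0.663 spin/4deg None
```

View pics/s2c.png

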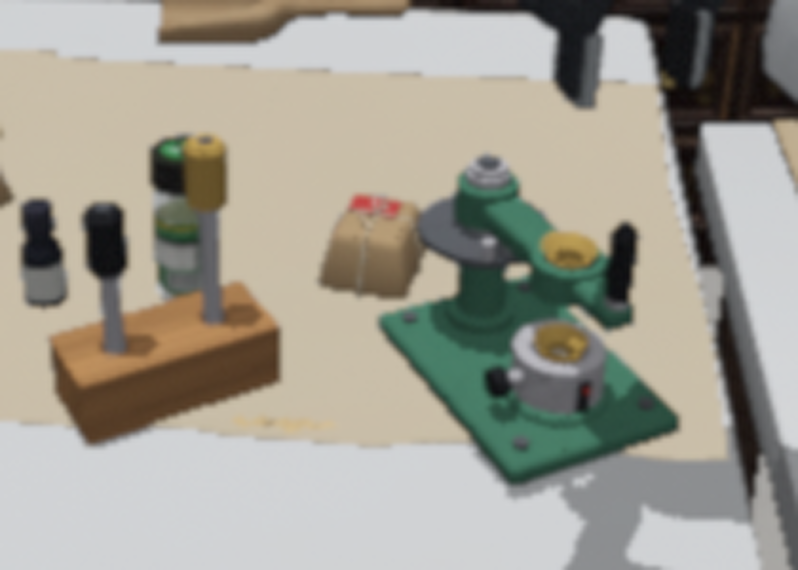

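s2c: the arm is over the die, mouth rim at crop (568,247), handle top (625,229), die (560,342).

```bash
python3 - <<'E'
from h import *
for n,u,v,z in[("mouth",568,247,.118),("handle",625,229,.155),("die",560,343,.058),("hinge",490,162,.127)]:
    print(n,atz("s2",190+u/3.8,150+v/3.8,z).round(4))
E
```

```text
mouth [0.6005 0.142  0.118 ]
handle [0.5717 0.1056 0.155 ]
die [0.5987 0.1407 0.058 ]
hinge [0.6515 0.2072 0.127 ]
```

View pics/t2c.png

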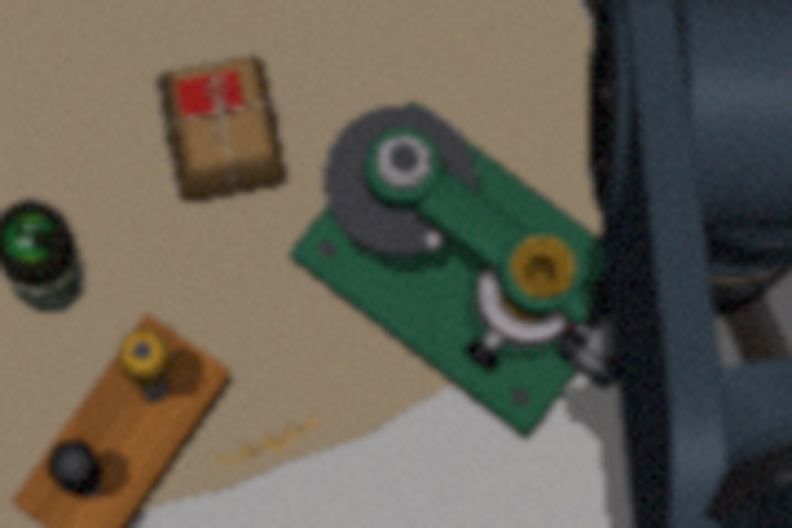

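The arm sits seated: its mouth is at (0.600,0.142), which matches the die. Now to the brass knob, at crop t2c (143,351).

>>> {"op": "send_rows", "data": {
  "commands": "40 0.91 -0.833 0 0;40 0.91 -0.833 0 0;40 0.91 -0.833 0 0;40 0.91 -0.833 0 0;40 0.91 -0.833 0 0;40 0.91 -0.833 0 0;40 0.91 -0.833 0 0;40 0.91 -0.833 0 0;40 0.91 -0.833 0 0;40 0 0 0 0;40 0 0 0 0;40 0 0 0 0"
}}

```text
t: 9.3
tcp_pos: [0.5512, 0.3307, 0.2318]
tool_rot: [0.899, 0.438, -0.002, 0.0]
force: [-0.1, -0.6, -0.3]
finger_gap: 0.466
gripper_force: 0.0
```

```bash
python3 - <<'E'
from h import *
to(.552,.3315,.135,-.65)
E
```

```text
t 9.3 tcp [0.5512 0.3307 0.2318] F [-0.1 -0.6 -0.3] gap mm 39.6 tilt [-0.003  -0.0011 -1.    ]
tool-shift/20mm [0.07 0.01 4.84] yaw -0.663 spin/4deg -0.19
```

>>> {"op": "send_rows", "data": {
  "commands": "40 0.07 0 0.84 0;40 0 0 1 0;40 0 0 1 0;40 0 0 1 0;40 0 0 0.5 0;40 0 0 0.5 0;40 0 0 0 0;40 0 0 0 0;0 0 0 0 0;0 0 0 0 0;0 0 0 0 0;0 0 0 0 0;0 0 0 0 0;0 0 0 0 0",
  "grip_force": 60
}}

```text
t: 10.47
tcp_pos: [0.5538, 0.3329, 0.1379]
tool_rot: [0.899, 0.438, 0.001, 0.0]
force: [0.2, -0.2, 6.0]
finger_gap: 0.257
gripper_force: 59.2
```

```bash
python3 - <<'E'
from h import *
to(.552,.3315,.135,-.65)
E
```

```text
t 10.4667 tcp [0.5538 0.3329 0.1379] F [ 0.2 -0.2  6. ] gap mm 21.9 tilt [ 0.0024  0.0015 -1.    ]
tool-shift/20mm [-0.11 -0.03  0.14] yaw -0.664 spin/4deg -0.2
```

>>> {"op": "send_rows", "data": {
  "commands": "0 0 0 -0.5 0;0 0 0 -1 0;0 0 0 -1 0;0 0 0 -1 0;0 0 0 -1 0;0 0 0 -1 0;0 0 0 -1 0;0 0 0 -0.5 0;0 0 0 0 0;0 0 0 0 0"
}}

```text
t: 11.3
tcp_pos: [0.5526, 0.3323, 0.2764]
tool_rot: [0.899, 0.438, -0.0, -0.0]
force: [0.8, -0.8, -2.7]
finger_gap: 0.256
gripper_force: 59.1
```

```bash
python3 - <<'E'
from h import *
to(.5995,.1413,.275,-.65)
snap("top","t3"); snap("scene","s3"); crop("s3","s3c",200,90,150,110,5)
E
```

```text
t 11.3 tcp [0.5526 0.3323 0.2764] F [ 0.8 -0.8 -2.7] gap mm 21.7 tilt [-2.e-04 -1.e-04 -1.e+00]
tool-shift/20mm [-6.08  7.73  0.07] yaw -0.664 spin/4deg -0.2
```

View pics/s3c.png

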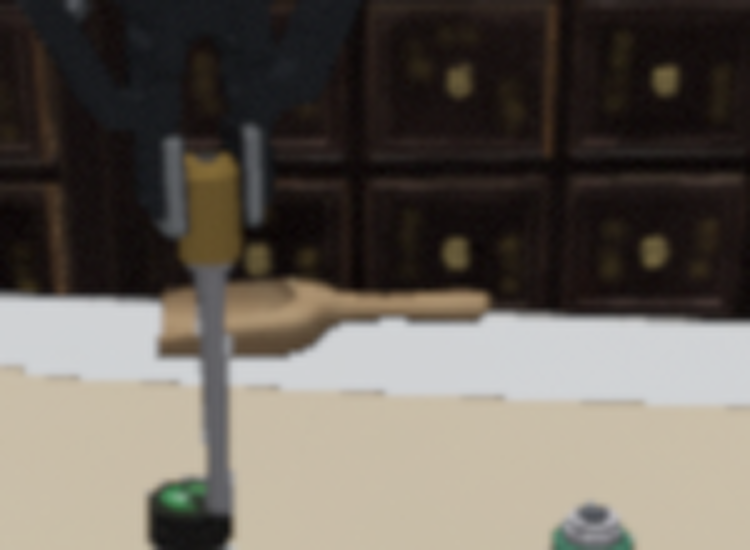

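Crop s3c: knob held between pads, rod from (210,268) down to the tip at (219,510).

```bash
python3 - <<'E'
from h import *
x,y=.5526,.3323
for z in(.2944,.2564,.1464):
    p=proj("s3",[x,y,z]); print(z,(p-[200,90])*5)
for u,v,z in((209.5,160,.2944),(210.5,266,.2564),(218.5,510,.1464)): print(atz("s3",200+u/5,90+v/5,z).round(4))
E
```

```text
0.2944 [205.03428426 157.45240005]
0.2564 [209.5030972  253.81595155]
0.1464 [221.24495629 507.01232748]
[0.5509 0.3293 0.2944]
[0.5423 0.3255 0.2564]
[0.5499 0.332  0.1464]
```

>>> {"op": "send_rows", "data": {
  "commands": "0 -0.4 0.5 0 0;0 -0.76 0.966 0 0;0 -0.76 0.966 0 0;0 -0.76 0.966 0 0;0 -0.76 0.966 0 0;0 -0.76 0.966 0 0;0 -0.76 0.966 0 0;0 -0.76 0.966 0 0;0 -0.36 0.47 0 0;0 0 0 0 0;0 0 0 0 0;0 0 0 0 0"
}}

```text
t: 12.4
tcp_pos: [0.5992, 0.1422, 0.2761]
tool_rot: [0.899, 0.438, -0.0, -0.001]
force: [0.1, 1.4, -1.7]
finger_gap: 0.256
gripper_force: 59.1
```

```bash
python3 - <<'E'
from h import *
to(.5995,.1413,.275,-.65)
snap("scene","s4"); crop("s4","s4c",260,110,150,150,4)
p=readout.sense()["tcp_pos"]
for z in(p[2]+.018,p[2]-.02,p[2]-.13): print((proj("s4",[p[0],p[1],z])-[260,110])*4)
print("mouth exp",(proj("s4",[p[0],p[1],.118])-[260,110])*4)
E
```

```text
t 12.4 tcp [0.5992 0.1422 0.2761] F [ 0.1  1.4 -1.7] gap mm 21.8 tilt [-1.0e-04 -1.4e-03 -1.0e+00]
tool-shift/20mm [-0.03  0.04  0.05] yaw -0.663 spin/4deg -0.19
[347.81023791  81.83878929]
[340.21427242 162.10003081]
[320.35675246 371.9205217 ]
mouth exp [315.71899278 420.92447656]
```

View pics/s4c.png

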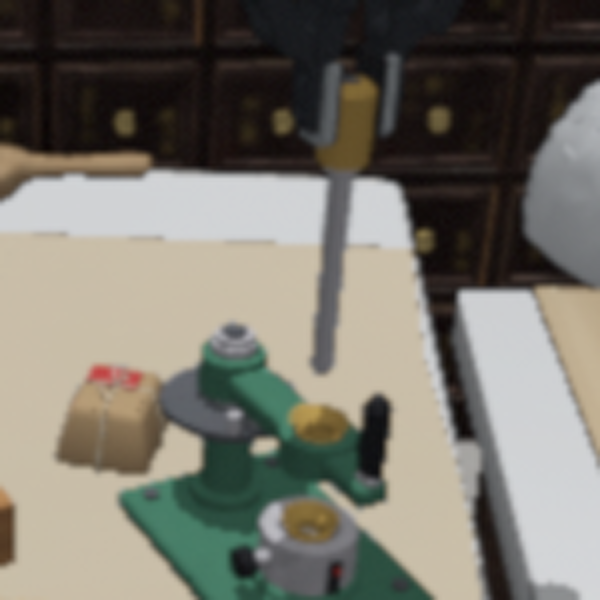

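s4c: the tip at (321,370) is where the vertical model puts it, and the mouth is at (320,422), about 1–2 mm right of the expected spot. I correct slightly and lower.

>>> {"op": "send_rows", "data": {
  "commands": "0 -0.04 0.06 0.3 0;0 0 0 0.5 0;0 0 0 0.5 0;0 0 0 0.4 0;0 0 0 0.3 0;0 0 0 0.3 0;0 0 0 0 0;0 0 0 0 0"
}}

```text
t: 13.12
tcp_pos: [0.6002, 0.1401, 0.2299]
tool_rot: [0.899, 0.438, -0.0, -0.0]
force: [0.2, 0.4, -2.4]
finger_gap: 0.255
gripper_force: 59.1
```

```bash
python3 - <<'E'
from h import *
to(.5995,.1413,.180,-.65); print(readout.sense()["ft_torque"])
E
```

```text
t 13.1167 tcp [0.6002 0.1401 0.2299] F [ 0.2  0.4 -2.4] gap mm 21.7 tilt [-2.e-04 -7.e-04 -1.e+00]
tool-shift/20mm [ 0.03 -0.06  2.5 ] yaw -0.664 spin/4deg -0.2
[ 0.1627503  -0.18697206 -0.02840167]
```

>>> {"op": "send_rows", "data": {
  "commands": "0 0 0 0.3 0;0 0 0 0.3 0;0 0 0 0.3 0;0 0 0 0.3 0;0 0 0 0.3 0;0 0 0 0.3 0;0 0 0 0 0;0 0 0 0 0"
}}

```text
t: 13.78
tcp_pos: [0.6001, 0.1401, 0.1938]
tool_rot: [0.899, 0.438, -0.0, -0.0]
force: [0.9, 1.4, -3.0]
finger_gap: 0.254
gripper_force: 59.0
```

```bash
python3 - <<'E'
from h import *
to(.5995,.1413,.180,-.65); print(readout.sense()["ft_torque"])
E
```

```text
t 13.7833 tcp [0.6001 0.1401 0.1938] F [ 0.9  1.4 -3. ] gap mm 21.6 tilt [-4.e-04 -9.e-04 -1.e+00]
tool-shift/20mm [ 0.03 -0.06  0.69] yaw -0.664 spin/4deg -0.2
[ 0.28078262 -0.19540454  0.02399242]
```

>>> {"op": "send_rows", "data": {
  "commands": "0 0 0 0.2 0;0 0 0 0.2 0;0 0 0 0.2 0;0 0 0 0.2 0;0 0 0 0 0;0 0 0 0 0"
}}

```text
t: 14.28
tcp_pos: [0.6001, 0.1401, 0.178]
tool_rot: [0.899, 0.438, -0.0, -0.0]
force: [1.0, 0.9, -1.9]
finger_gap: 0.254
gripper_force: 59.0
```

```bash
python3 - <<'E'
from h import *
to(.5995,.1413,.162,-.65); print(readout.sense()["ft_torque"])
E
```

```text
t 14.2833 tcp [0.6001 0.1401 0.178 ] F [ 1.   0.9 -1.9] gap mm 21.6 tilt [-2.e-04 -6.e-04 -1.e+00]
tool-shift/20mm [ 0.03 -0.06  0.8 ] yaw -0.664 spin/4deg -0.2
[ 0.34061493 -0.32288135 -0.00310554]
```

Tip is inside the die (about 48 mm). Now press the ejector.

>>> {"op": "send_rows", "data": {
  "commands": "0 0 0 0.2 0;0 0 0 0.2 0;0 0 0 0.2 0;0 0 0 0.2 0;0 0 0 0.1 0;0 0 0 0 0;0 0 0 0 0;0 0 0 0 0"
}}

```text
t: 14.95
tcp_pos: [0.601, 0.14, 0.1619]
tool_rot: [0.899, 0.438, 0.001, 0.0]
force: [-0.1, 1.1, 7.1]
finger_gap: 0.26
gripper_force: 60.2
```

```bash
python3 - <<'E'
from h import *
to(.5995,.1413,.160,-.65); print(readout.sense()["ft_torque"])
E
```

```text
t 14.95 tcp [0.601  0.14   0.1619] F [-0.1  1.1  7.1] gap mm 22.1 tilt [ 0.0014  0.0017 -1.    ]
tool-shift/20mm [ 0.  -0.1  0.1] yaw -0.664 spin/4deg -0.2
[ 0.28458185  0.09113698 -0.02795285]
```

>>> {"op": "send_rows", "data": {
  "commands": "0 0 0 0.1 0;0 0 0 0.1 0;0 0 0 0.1 0;0 0 0 0 0;0 0 0 0 0;0 0 0 0 0"
}}

```text
t: 15.45
tcp_pos: [0.6029, 0.1409, 0.1613]
tool_rot: [0.899, 0.438, 0.004, 0.001]
force: [-4.5, 1.9, 29.6]
finger_gap: 0.26
gripper_force: 63.4
```

```bash
python3 - <<'E'
from h import *
to(.5995,.1413,.160,-.65)
snap("scene","s5"); crop("s5","s5c",270,130,130,140,4.2)
E
```

```text
t 15.45 tcp [0.6029 0.1409 0.1613] F [-4.5  1.9 29.6] gap mm 22.1 tilt [ 0.0066  0.0057 -1.    ]
tool-shift/20mm [-0.09 -0.15  0.07] yaw -0.664 spin/4deg -0.2
```

View pics/s5c.png

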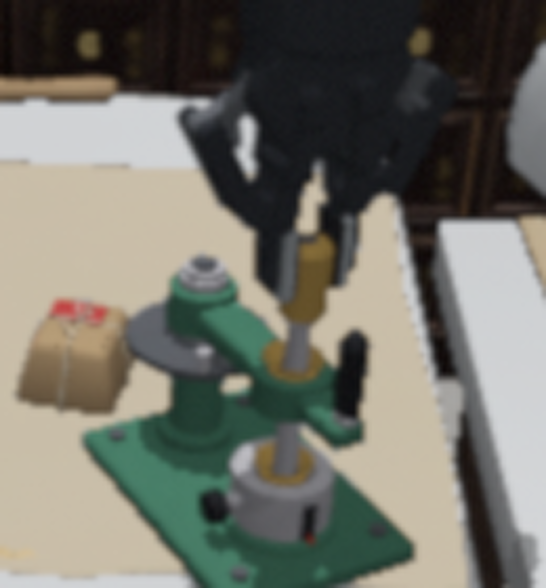

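s5c: the punch goes through the bushing into the die, and the red pin is at the slot's bottom (310,540). I ease the push a little and hand in.

>>> {"op": "send_rows", "data": {
  "commands": "0 0 0 -0.12 0;0 0 0 0 0;0 0 0 0 0;0 0 0 0 0"
}}

```text
t: 15.83
tcp_pos: [0.602, 0.1405, 0.1616]
tool_rot: [0.899, 0.438, 0.003, 0.001]
force: [-2.5, 1.3, 21.5]
finger_gap: 0.257
gripper_force: 61.9
```

```bash
python3 - <<'E'
from h import *
to(.5995,.1413,.160,-.65)
s=readout.sense()
if 5<s["force"][2]<35: print(sign_off())
E
```

```text
t 15.8333 tcp [0.602  0.1405 0.1616] F [-2.5  1.3 21.5] gap mm 21.8 tilt [ 0.0044  0.0039 -1.    ]
tool-shift/20mm [-0.05 -0.12  0.08] yaw -0.664 spin/4deg -0.2
the job is handed in; nothing more can be done
None
```

I handed the job in at about 16 s: the guide arm measured as seated over the die, and the long punch is through the bushing and die, still gripped and pressing the ejector onto its stop with about 21 N; the judge's verdict wasn't shown.

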